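# Find the heavier mat weight in the crate and hold it over the tatami sample

### The arm

A 7-joint arm with a two-finger parallel gripper is mounted at the origin on the work surface. World frame = base frame: x ahead of the robot, y to its left, z up, the work surface at z = 0. Lengths are in m, angles in rad, forces in N, time in s.
With the tool pointing down it reaches from about 0.425 to 0.95 m from the base axis. Payload 4.7 kg.
Tool frame: the origin (TCP) lies on the centre line of the jaws, within the pads' length; the fingertips stand 22 mm ahead of it and the grasp point (between the pads) lies 3 mm ahead of it; z points along the fingers, y is the line along which they close (so a half turn about z gives the same grasp; the last joint's range is limited). The gripper opens to 85 mm and grips with 20 to 120 N. Pads are 22 mm wide; open, the fingers measure 114 mm over their backs; the gripper's body (76 mm by 85 mm) begins 54 mm behind the grasp point. The pads swing forward as they close: fully open they stand 13 mm farther back than shut.
Start: joints at [-1.262, 0.469, -0.049, 1.532, 0.024, 1.141, -0.082], TCP at [0.224, 0.637, 0.253] pointing down, gripper open.
Joint ranges: [-2.59, 2.59], [-0.33, 1.99], [-1.39, 1.29], [0.1, 2.45], [-1.04, 4.18], [0.21, 1.99], [-2.66, 2.66]. Speed limits (rad/s): [2.57, 2.57, 3.14, 3.14, 3.14, 3.14, 3.14].

### API

Orientations are given as a rotation vector (axis times angle).
In Python, from cell import r, imaging gives the robot as it stands.
- The arm moves only by the tool send_rows, never from a script. Its arguments are lists of equal length, an entry for each row: "delta_pos": the shift along the tool's x, y, z in cm, a list of three; "rot": the turn, a rotation vector about the tool's x, y, z in rad, a list of three. A call has 1 to 10 rows; each row is the pose to reach, as a shift and turn from the pose commanded when the call began, along the tool's axes at that moment; what a row does not reach only later rows make up. A row lasts 1/8 s, in which the tool goes at most 62.5 mm and 10.7 degrees, less where a joint would pass 70% of its speed; a pose out of reach is approached as far as the arm can. A call with a gripper value outside its range is refused whole. "gripper" is the finger opening in cm, from 0 to 8.54, set as the call begins (left out, the last holds). The fingers move at their own pace and stop on an object; "force" is the grip in N (left out, the last holds). Time passes only in rows, so rows that repeat a pose let the fingers close. It gives the time, the measured TCP pose, the force, the opening and the grip force at its end, in the units of the state.
- r.get_obs(): the state, without advancing time (a new reading comes with each control period).
- imaging.snapshot(name): name is "scene" or "top" or "wrist"; returns a dict with "color" (420x560x3 uint8, blue, green, red), "fx", "fy", "cx", "cy" (pixels), "xyz" and "attitude" of the camera in the world; the wrist camera has in their place "mount" (4x4, takes a point from camera to tool coordinates, whose origin is the TCP and whose axes are the flange's). Camera axes: x right, y up, looking along -z (the intrinsics and any distortion apply to the point x, -y, -z); pixel columns grow to the right and rows downward; lengths in m; the calibration is good to about 2 mm. A picture is of the moment at which its call begins: read the wrist's pose just before it. There is no depth.
- r.close_job(): hands the job in; it is judged then, once.
Trained networks look in a picture, given as the dict that the camera call returned (one of the last four; its "shot" number tells which), for a name from the list of things; names that differ only in an ending like _2 or _b are one class to them, and where a whole thing is asked for, a point or a joint stands for the part that bears it (a point fixed in the world has none). Each returns a list of dicts, best first, with "p" (0 to 1); they miss things now and then, are a little off and sometimes report something else, mostly with a low value. They report only what shows in the picture. A call takes as long as a camera call.
- imaging.boxes_of(picture, name): "centre" ([row, column] in pixels, amid what is visible of it).
- imaging.cut_out(picture, name): "pixels" (420x560 bool, what is visible of it) and "centre" ([row, column] in pixels, amid what is visible of it).
The state is a dict: "time": time; "joint_pos": joint angles; "joint_velocities": joint speeds; "effort": joint torques, N m; "ee_pos": TCP position; "eef_rot": TCP orientation; "force": force on the tool from outside, world axes, zero at the start; "wrist_torque": the same for the moment, N m; "finger_gap": finger opening in m; "finger_force": force on a finger pad.
Only numpy, scipy, OpenCV 4.12 (cv2) and the standard library are available. Lean on these libraries where they do the work, as an engineer would, in place of code of your own. Each camera call takes 0.05 s, during which the arm holds its last target. There are 200 camera calls.

### The job

Lift the lid off the wooden crate by its knob and lay it flat on the bare bench beside the crate. Then lift each of the two look-alike mat weights inside in turn, up clear of the crate's rim with the other standing in the crate, to feel which is heavier; the lighter one goes back upright in the crate, and you finish still holding the heavier one in the gripper, upright and still, over the middle of the tatami sample with its underside at least 15 cm above the bench. Drop nothing, set things down gently, and leave the straightedge, spool and tape measure where they are.

Things in the scene. Friction and masses are not known exactly. Their poses are not given: they have to be found in the camera images.
- crate: Open plywood crate, fixed to the bench, 250 mm long (its x axis) by 160 mm wide (its y axis) by 90 mm high, walls and floor 8 mm thick (inside 234 x 144 mm, 82 mm deep). Origin: centre of its underside, on the bench.
- lid_knob (a point): Centre of the knob of the crate's loose lid, where to grip it: a round wooden knob 30 mm across, from 10 mm below this point to 12 mm above, on a 22 mm neck. The lid's upper face lies 24 mm below this point. Closed, the lid lies on the crate's rim; laid flat on the bench it stands on its battens with this point 42 mm above the bench.
- lid: The lid: plywood board 250 (x) x 160 (y) x 8 mm, about 250 g, with two battens 10 mm deep under its short ends that drop inside the crate with about 5 mm play. Origin: centre of the board's underside, 32 mm below the knob point.
- weight_a_centre (a point): Centre, half-way up, of one of two look-alike mat weights standing in the crate about 110 mm apart along its length, either one nearer the robot. Steel disc 60 mm across, 30 mm high, with an upright wooden post 24 mm across, 45 mm tall, on its middle: 75 mm tall in all. The point lies 37.5 mm above its underside; take it by the post, which runs from 7.5 mm below the point to its top.
- weight_b_centre (a point): Centre of the other mat weight, the same shape and size in every way. Each weighs between 0.25 and 0.8 kg; one is heavier by at least 0.14 kg, and only lifting tells which: neither name nor place does.
- weight_a: The same mat weight as weight_a_centre: origin at the centre of its underside, z up along the post.
- weight_b: The same mat weight as weight_b_centre: origin at the centre of its underside, z up along the post.
- sample: Tatami sample board, fixed on the bench, 180 x 180 x 15 mm, straw-green rush face with two dark edge bands. Origin: centre of its underside.
- sample_top (a point): Middle of the sample board's upper face, 15 mm above the bench.
- straightedge: Bystander: dark wooden straightedge 450 x 30 x 14 mm lying beyond the crate; long along its y; origin under its centre.
- spool: Bystander: turned wooden spool, 56 mm across and 54 mm high, standing nearer the robot than the crate; origin under its centre.
- tape_measure: Bystander: grey tape measure, 62 x 36 x 58 mm, standing by the straightedge; origin under its centre.

How it is judged:
By the outcome, as a careful person would: the job done as asked, in the order asked, and still so for the second after the job is handed in, while the arm keeps its last pose, push and grip.
It also fails if it takes over 70 s, if anything falls off the work surface, if the arm or the gripper's body presses on something with over 40 N, if the wrist force passes 120 N, or if a joint passes its speed limit or range.

## Working session

There is one attempt and no reset: what is moved stays moved. The work goes in short steps, Python scripts to look and compute and a tool call to move; the robot and the scene stay as the last step left them, time stands still between calls to the robot, and variables do not carry over. Pictures are saved under pics/ and viewed, at most 10 in all, crops included, and the job is handed in when it is done.

Besides the shell and the picture viewer there is one more tool, called after "Emit:" by a JSON object that holds its "op" and its "data", one argument or row to a line. send_rows: Moves the arm, as the interface text tells. Its arguments: {"type":"object","properties":{"delta_pos":{"type":"array","items":{"type":"array","items":{"type":"number"}}},"rot":{"type":"array","items":{"type":"array","items":{"type":"number"}}},"gripper":{"type":"number"},"force":{"type":"number"}},"required":["delta_pos","rot"]}

```bash
mkdir -p pics
cat > h.py <<'E'
import numpy as np, cv2
from scipy.spatial.transform import Rotation as R
from cell import r, imaging
def rotm(a):
    a=np.array(a,float)
    if a.shape==(3,3): return a
    return R.from_rotvec(a).as_matrix()
def cam(p,obs=None):
    if 'mount' in p:
        o=obs; T=np.eye(4); T[:3,:3]=rotm(o['eef_rot']); T[:3,3]=o['ee_pos']
        T=T@np.array(p['mount']); return T[:3,3],T[:3,:3]
    return np.array(p['xyz']),rotm(p['attitude'])
def ray(p,rc,z,obs=None):
    c,A=cam(p,obs); d=A@np.array([(rc[1]-p['cx'])/p['fx'],-(rc[0]-p['cy'])/p['fy'],-1]); 
    return c+d*(z-c[2])/d[2]
def proj(p,X,obs=None):
    c,A=cam(p,obs); q=A.T@(np.array(X)-c); return p['cy']-p['fy']*q[1]/-q[2], p['cx']+p['fx']*q[0]/-q[2]
E
python3 - <<'E'
from h import *
o=r.get_obs(); print({k:np.round(v,3) for k,v in o.items()})
ims=[]
for n in ['scene','top']:
    p=imaging.snapshot(n); print(n,{k:v for k,v in p.items() if k!='color'}); ims.append(p['color'])
    for t,z in [('lid_knob',.122),('lid',.09),('crate',.045),('sample',.015),('sample_top',.015),('straightedge',.014),('spool',.027),('tape_measure',.03)]:
        b=imaging.cut_out(p,t)
        for q in b[:2]: print(t,round(q['p'],2),np.round(q['centre']),np.round(ray(p,q['centre'],z),3), q['pixels'].sum())
    cv2.imwrite(f'pics/{n}1.png',p['color'])
E
```

```text
{'time': np.float64(0.0), 'joint_pos': array([-1.262,  0.469, -0.049,  1.534,  0.024,  1.141, -0.082]), 'joint_velocities': array([ 0.001,  0.   ,  0.   ,  0.001,  0.   ,  0.001, -0.001]), 'effort': array([ 0.0000e+00, -5.1030e+01, -4.6000e-02, -2.3771e+01,  1.1000e-02,
        8.0000e-03, -0.0000e+00]), 'ee_pos': array([0.223, 0.636, 0.252]), 'eef_rot': array([-5.280e-01, -3.097e+00,  3.000e-03]), 'force': array([-0.276,  0.041, -0.289]), 'wrist_torque': array([0.027, 0.002, 0.041]), 'finger_force': np.float64(0.0), 'finger_gap': np.float64(0.085)}
scene {'fx': 385.15443353177875, 'fy': 385.15443353177875, 'cx': 280.49182444771174, 'cy': 211.03509865049713, 'xyz': array([ 0.90120794, -0.3307888 ,  0.61627796]), 'attitude': array([0.66183167, 0.2847189 , 0.82157005]), 'shot': 1}
lid_knob 0.72 [162. 359.] [0.597 0.14  0.122] 7175
lid 0.66 [255. 203.] [ 0.562 -0.191  0.09 ] 8280
lid 0.58 [159. 358.] [0.57  0.177 0.09 ] 6990
crate 0.92 [200. 343.] [0.605 0.105 0.045] 4220
crate 0.4 [256. 201.] [ 0.532 -0.182  0.045] 8310
sample 0.83 [256. 201.] [ 0.513 -0.175  0.015] 8296
sample_top 0.69 [257. 202.] [ 0.515 -0.174  0.015] 8234
straightedge 0.96 [318. 362.] [ 0.789 -0.04   0.014] 4799
spool 0.83 [175. 232.] [ 0.389 -0.012  0.027] 368
tape_measure 0.79 [282. 348.] [ 0.731 -0.017  0.03 ] 1138
top {'fx': 386.1308369256691, 'fy': 386.1308369256691, 'cx': 279.69286617597936, 'cy': 210.56662644334477, 'xyz': array([ 0.46656327, -0.02259198,  0.73171886]), 'attitude': array([ 0.12458299, -0.11204632, -1.58157174]), 'shot': 2}
lid_knob 0.7 [214. 166.] [0.556 0.164 0.122] 14165
lid 0.85 [212. 166.] [0.564 0.174 0.09 ] 14312
sample 0.42 [220. 217.] [0.559 0.1   0.015] 1059
sample_top 0.89 [246. 359.] [ 0.506 -0.163  0.015] 9478
straightedge 0.61 [105. 264.] [0.786 0.01  0.014] 3932
spool 0.66 [317. 268.] [0.382 0.005 0.027] 472
tape_measure 0.67 [130. 277.] [ 0.728 -0.014  0.03 ] 718
```

View pics/top1.png

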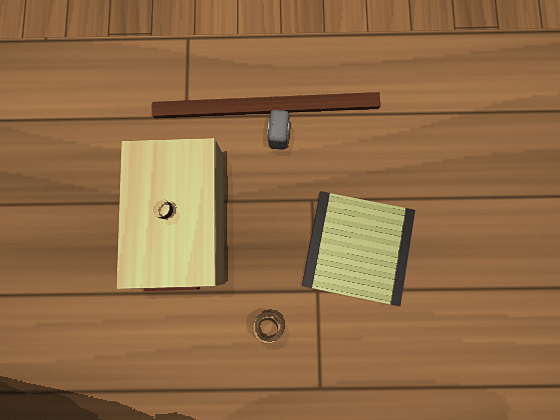

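View pics/scene1.png

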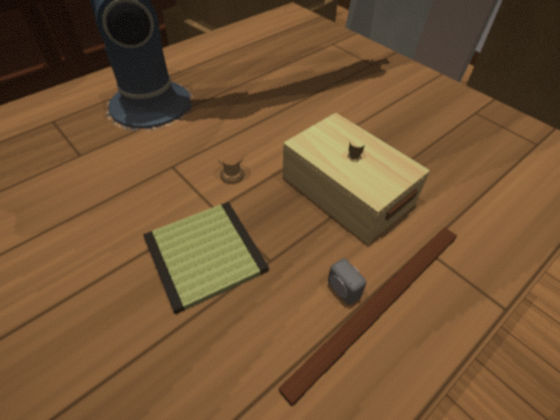

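The top view shows the lid on the crate (cols 118–217, rows 139–288) with its knob at about (210,166). The sample is at about (247,358), and the bench to the left of the crate (+y) is bare. The scene view agrees: knob at about (149,356), sample at (256,205).

```bash
cat >> h.py <<'E'
def tri(obs):  # list of (pic,rc,obs)
    M=np.zeros((3,3));b=np.zeros(3)
    for p,rc,o in obs:
        c,A=cam(p,o); d=A@np.array([(rc[1]-p['cx'])/p['fx'],-(rc[0]-p['cy'])/p['fy'],-1]); d/=np.linalg.norm(d)
        P=np.eye(3)-np.outer(d,d); M+=P;b+=P@c
    return np.linalg.solve(M,b)
def move(target,rotz_world=None):
    "shift in tool axes, cm"
    o=r.get_obs(); A=rotm(o['eef_rot']); return A.T@(np.array(target)-o['ee_pos'])*100
E
python3 - <<'E'
from h import *
p=imaging.snapshot('top');s=imaging.snapshot('scene')
print('knob',tri([(p,(210,166),None),(s,(150,356),None)]), ray(p,(210,166),.13))
print('sample tri',tri([(p,(246,359),None),(s,(257,202),None)]))
m=imaging.cut_out(p,'lid')[0]['pixels'].astype(np.uint8)
rows,cols=np.nonzero(m)
# quad of top face from viewed corners
c=[ray(p,q,.098) for q in [(139,122),(138.5,214),(286,216),(288.5,118)]]
print(np.round(c,3)); print('edges',[round(np.linalg.norm(c[i]-c[i-1]),3) for i in range(4)],np.mean(c,0))
print('yaw',[np.degrees(np.arctan2(*(a-b)[[1,0]])) for a,b in((c[0],c[3]),(c[1],c[2]))])
c=[ray(p,q,.015) for q in [(192,321),(209,414),(305,401),(286,303)]]
print('sample',np.round(c,3),np.mean(c,0),[round(np.linalg.norm(c[i]-c[i-1]),3) for i in range(4)])
A=rotm(r.get_obs()['eef_rot']);print(np.round(A,3))
print(np.round(imaging.snapshot('wrist')['mount'],3))
E
```

```text
knob [0.56523662 0.16795119 0.11374802] [0.56132428 0.16129387 0.13      ]
sample tri [ 0.50648663 -0.1685619  -0.00161876]
[[0.691 0.251 0.098]
 [0.689 0.093 0.098]
 [0.441 0.086 0.098]
 [0.439 0.245 0.098]]
edges [np.float64(0.252), np.float64(0.158), np.float64(0.248), np.float64(0.159)] [0.56492067 0.16856833 0.098     ]
yaw [np.float64(1.271811419471011), np.float64(1.4424499565281632)]
sample [[ 0.61  -0.096  0.015]
 [ 0.574 -0.269  0.015]
 [ 0.4   -0.234  0.015]
 [ 0.436 -0.058  0.015]] [ 0.50477458 -0.16443645  0.015     ] [np.float64(0.178), np.float64(0.177), np.float64(0.178), np.float64(0.18)]
[[-0.943  0.331 -0.   ]
 [ 0.331  0.943  0.   ]
 [ 0.     0.    -1.   ]]
[[ 0.     0.962  0.273  0.069]
 [ 1.    -0.    -0.001 -0.001]
 [-0.001  0.273 -0.962 -0.12 ]
 [ 0.     0.     0.     1.   ]]
```

Emit:
{"op": "send_rows", "data": {
  "delta_pos": [
    [-2, -1.4, 0],
    [-6, -4.1, 0],
    [-10.5, -7.2, 0],
    [-15.5, -10.7, 0],
    [-20.5, -14.1, 0],
    [-25.5, -17.5, 0],
    [-30.5, -21, 0],
    [-35.5, -24.4, 0],
    [-40.5, -27.9, 0],
    [-44.5, -30.6, 0]
  ],
  "rot": [
    [0, 0, -0.02],
    [0, 0, -0.05],
    [0, 0, -0.09],
    [0, 0, -0.13],
    [0, 0, -0.17],
    [0, 0, -0.21],
    [0, 0, -0.25],
    [0, 0, -0.29],
    [0, 0, -0.33],
    [0, 0, -0.361]
  ],
  "gripper": 8.5,
  "force": 60
}}

```text
time: 2.35
ee_pos: [0.5435, 0.198, 0.2536]
eef_rot: [-0.035, 3.141, -0.0]
force: [-0.1, 0.3, 0.0]
finger_gap: 0.0852
finger_force: 0.0
```

Run:
```python
from h import *
o=r.get_obs();p=imaging.snapshot('wrist'); print(o['time'],o['ee_pos'],np.degrees(np.arctan2(*rotm(o['eef_rot'])[[1,0],[0,0]])))
print(np.round(rotm(o['eef_rot']),3))
for t,z in [('lid_knob',.122),('lid',.098)]:
    for q in imaging.cut_out(p,t)[:2]: print(t,q['p'],q['centre'],ray(p,q['centre'],z,o))
print(proj(p,(.565,.168,.122),o),proj(p,(.565,.168,.134),o))
cv2.imwrite('pics/w1.png',p['color']); print(move((.565,.168,.2)))
```

```text
2.35 [0.54351872 0.19800788 0.25363601] -178.73357010845334
[[-1.    -0.022  0.001]
 [-0.022  1.    -0.   ]
 [-0.001 -0.    -1.   ]]
lid_knob 0.84 [193.4, 248.7] [0.53448851 0.17618632 0.122     ]
(np.float64(231.31875017394123), np.float64(238.1812677047157)) (np.float64(236.76234097833049), np.float64(236.4520089262349))
[-2.07004654 -2.96651084  5.34243651]
```

View pics/w1.png

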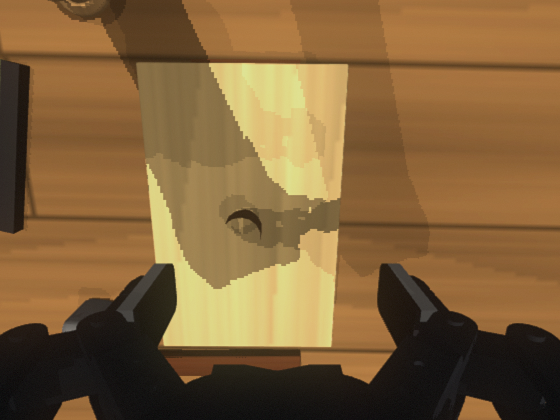

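The wrist view shows the lid's corners at about (63,138), (65,348), (347,332) and (347,163). The knob is at about (224,243), a few pixels from the prediction.

Run:
```python
from h import *
o=r.get_obs();p=imaging.snapshot('wrist');t=imaging.snapshot('top');s=imaging.snapshot('scene')
c=np.array([ray(p,q,.098,o) for q in [(63,138),(65,348),(347,332),(347,163)]]);print(np.round(c,3),c.mean(0))
print(proj(t,(.565,.168,.122)),proj(s,(.565,.168,.122)))
print(ray(p,(224,243),.122,o),ray(p,(224,243),.134,o))
def crop(i,r0,r1,c0,c1): return cv2.resize(i['color'][r0:r1,c0:c1],(360,360),interpolation=cv2.INTER_NEAREST)
cv2.imwrite('pics/k.png',np.hstack([crop(p,180,260,203,283),crop(s,120,180,325,385)]))
```

```text
[[0.442 0.092 0.098]
 [0.441 0.248 0.098]
 [0.688 0.251 0.098]
 [0.691 0.092 0.098]] [0.56526522 0.1707989  0.098     ]
(np.float64(208.54895197909735), np.float64(163.39338897997968)) (np.float64(146.96252919756466), np.float64(355.57575819482156))
[0.55892481 0.17097786 0.122     ] [0.55489436 0.17215225 0.134     ]
```

View pics/k.png

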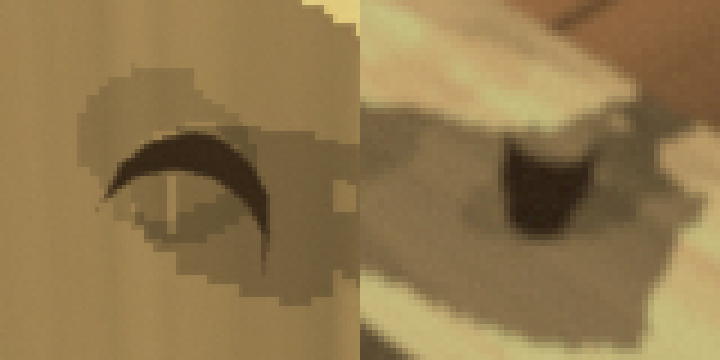

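Both knob estimates agree at about (0.565, 0.170). Descending to grip it.

Emit:
{"op": "send_rows", "data": {
  "delta_pos": [
    [-1, -1.4, 1.5],
    [-2.1, -2.85, 4],
    [-2.1, -2.85, 7],
    [-2.1, -2.85, 9.5],
    [-2.1, -2.85, 11.5],
    [-2.1, -2.85, 12.6],
    [-2.1, -2.85, 12.6]
  ],
  "rot": [
    [0, 0, 0],
    [0, 0, 0],
    [0, 0, 0],
    [0, 0, 0],
    [0, 0, 0],
    [0, 0, 0],
    [0, 0, 0]
  ]
}}

```text
time: 3.52
ee_pos: [0.5633, 0.1725, 0.1262]
eef_rot: [0.037, -3.14, 0.001]
force: [0.2, -0.3, -0.2]
finger_gap: 0.0851
finger_force: 0.0
```

Emit:
{"op": "send_rows", "data": {
  "delta_pos": [
    [0, 0, 0],
    [0, 0, 0],
    [0, 0, 0],
    [0, 0, 0],
    [0, 0, 0],
    [0, 0, 0],
    [0, 0, 0],
    [0, 0, 0]
  ],
  "rot": [
    [0, 0, 0],
    [0, 0, 0],
    [0, 0, 0],
    [0, 0, 0],
    [0, 0, 0],
    [0, 0, 0],
    [0, 0, 0],
    [0, 0, 0]
  ],
  "gripper": 1.5,
  "force": 60
}}

```text
time: 4.53
ee_pos: [0.5642, 0.1728, 0.1282]
eef_rot: [-0.036, 3.14, 0.001]
force: [-2.1, -0.3, 5.6]
finger_gap: 0.0283
finger_force: 59.1
```

Emit:
{"op": "send_rows", "data": {
  "delta_pos": [
    [0, 0, -0.3],
    [0, 0, -0.8],
    [0, 0, -1.5],
    [0, 0, -2.5],
    [0, 0, -4],
    [0, 0, -5.5],
    [0, 0, -7],
    [0, 0, -8],
    [0, 0, -8],
    [0, 0, -8]
  ],
  "rot": [
    [0, 0, 0],
    [0, 0, 0],
    [0, 0, 0],
    [0, 0, 0],
    [0, 0, 0],
    [0, 0, 0],
    [0, 0, 0],
    [0, 0, 0],
    [0, 0, 0],
    [0, 0, 0]
  ]
}}

```text
time: 5.78
ee_pos: [0.5634, 0.1726, 0.2068]
eef_rot: [0.037, -3.14, 0.0]
force: [0.3, -0.5, -2.2]
finger_gap: 0.0282
finger_force: 59.2
```

Run:
```python
from h import *
o=r.get_obs();print(o['force'],o['finger_gap'],o['ee_pos'],o['joint_pos'])
p=imaging.snapshot('scene');t=imaging.snapshot('top')
for t0 in ['weight_a_centre']:
  for q in imaging.boxes_of(t,t0)[:3]: print(q['p'],q['centre'],ray(t,q['centre'],.06))
cv2.imwrite('pics/lift.png',p['color'])
```

```text
[ 0.29720998 -0.48475721 -2.24321584] 0.028231133384629407 [0.56335468 0.17260653 0.20679158] [-0.44098427  0.37285708  0.09324362  1.79972445 -0.04115413  0.97198352
  1.26320546]
```

View pics/lift.png

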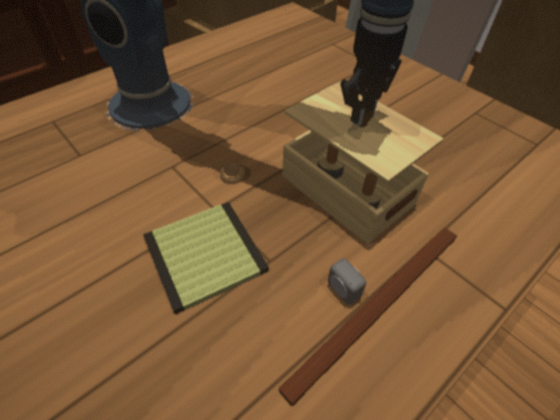

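The scene view shows the lid hanging level from the knob, with both weights standing in the crate, posts at about (152,332) and (183,369). Next I carry it to +y and lower it.

Emit:
{"op": "send_rows", "data": {
  "delta_pos": [
    [0, 1.5, 0],
    [0, 4.5, 0],
    [0, 8.5, 0],
    [0, 13, 0],
    [0, 17, 0],
    [0, 19.5, 0],
    [0, 20.5, 1],
    [0, 20.5, 3],
    [0, 20.5, 6],
    [0, 20.5, 9]
  ],
  "rot": [
    [0, 0, 0],
    [0, 0, 0],
    [0, 0, 0],
    [0, 0, 0],
    [0, 0, 0],
    [0, 0, 0],
    [0, 0, 0],
    [0, 0, 0],
    [0, 0, 0],
    [0, 0, 0]
  ]
}}

```text
time: 7.18
ee_pos: [0.5593, 0.3745, 0.1151]
eef_rot: [0.031, -3.14, 0.004]
force: [0.6, 0.2, -2.8]
finger_gap: 0.0283
finger_force: 59.4
```

Emit:
{"op": "send_rows", "data": {
  "delta_pos": [
    [0, 0, 1.5],
    [0, 0, 3],
    [0, 0, 4.2],
    [0, 0, 5],
    [0, 0, 5.5],
    [0, 0, 5.8],
    [0, 0, 6],
    [0, 0, 6]
  ],
  "rot": [
    [0, 0, 0],
    [0, 0, 0],
    [0, 0, 0],
    [0, 0, 0],
    [0, 0, 0],
    [0, 0, 0],
    [0, 0, 0],
    [0, 0, 0]
  ]
}}

```text
time: 8.18
ee_pos: [0.5591, 0.3777, 0.0574]
eef_rot: [-0.037, 3.141, 0.0]
force: [0.2, 0.5, -3.2]
finger_gap: 0.028
finger_force: 59.4
```

Emit:
{"op": "send_rows", "data": {
  "delta_pos": [
    [0, 0, 0.15],
    [0, 0, 0.3],
    [0, 0, 0.45],
    [0, 0, 0.6],
    [0, 0, 0.7],
    [0, 0, 0.75],
    [0, 0, 0.75]
  ],
  "rot": [
    [0, 0, 0],
    [0, 0, 0],
    [0, 0, 0],
    [0, 0, 0],
    [0, 0, 0],
    [0, 0, 0],
    [0, 0, 0]
  ]
}}

```text
time: 9.05
ee_pos: [0.559, 0.3777, 0.0498]
eef_rot: [0.036, -3.141, -0.0]
force: [0.2, 0.8, -1.9]
finger_gap: 0.0283
finger_force: 59.4
```

Emit:
{"op": "send_rows", "data": {
  "delta_pos": [
    [0, 0, 0.1],
    [0, 0, 0.2],
    [0, 0, 0.2]
  ],
  "rot": [
    [0, 0, 0],
    [0, 0, 0],
    [0, 0, 0]
  ]
}}

```text
time: 9.43
ee_pos: [0.5591, 0.3777, 0.0483]
eef_rot: [-0.036, 3.141, 0.0]
force: [-1.6, -0.6, 1.1]
finger_gap: 0.0283
finger_force: 59.8
```

Contact: the measured force has changed sign. One more millimetre, then release and rise.

Emit:
{"op": "send_rows", "data": {
  "delta_pos": [
    [0, 0, 0.1],
    [0, 0, 0.1]
  ],
  "rot": [
    [0, 0, 0],
    [0, 0, 0]
  ]
}}

```text
time: 9.68
ee_pos: [0.5591, 0.3777, 0.0482]
eef_rot: [-0.036, 3.141, 0.0]
force: [-4.0, -1.9, 7.2]
finger_gap: 0.0283
finger_force: 60.3
```

Emit:
{"op": "send_rows", "data": {
  "delta_pos": [
    [0, 0, 0],
    [0, 0, 0],
    [0, 0, 0],
    [0, 0, 0],
    [0, 0, -1.5],
    [0, 0, -5],
    [0, 0, -10],
    [0, 0, -15],
    [0, 0, -20],
    [0, 0, -20]
  ],
  "rot": [
    [0, 0, 0],
    [0, 0, 0],
    [0, 0, 0],
    [0, 0, 0],
    [0, 0, 0],
    [0, 0, 0],
    [0, 0, 0],
    [0, 0, 0],
    [0, 0, 0],
    [0, 0, 0]
  ],
  "gripper": 6
}}

```text
time: 10.92
ee_pos: [0.5613, 0.3791, 0.2537]
eef_rot: [-0.036, 3.132, 0.011]
force: [0.4, 0.2, -0.2]
finger_gap: 0.0597
finger_force: 0.0
```

Run:
```python
from h import *
o=r.get_obs();print(o['force'],o['finger_gap'],o['ee_pos'])
s=imaging.snapshot('scene');t=imaging.snapshot('top')
for n,p in(('s',s),('t',t)):
  for q in imaging.cut_out(p,'weight_a_centre')[:3]: print(n,q['p'],q['centre'],ray(p,q['centre'],.045),q['pixels'].sum())
for q in imaging.cut_out(t,'lid')[:2]:
  print('lid',q['p'],ray(t,q['centre'],.018),q['pixels'].sum())
cv2.imwrite('pics/t2.png',cv2.resize(t['color'][110:320,60:340],(800,600)))
```

```text
[ 0.43402729  0.22671892 -0.19752647] 0.0596829463231732 [0.56125242 0.3790705  0.25365294]
s 0.73 [162.5, 333.3] [0.5156888  0.16981541 0.045     ] 355
s 0.48 [318.3, 359.5] [ 0.7919731  -0.05891587  0.045     ] 4371
t 0.85 [251.8, 167.1] [0.49958909 0.18299791 0.045     ] 282
lid 0.68 [0.56061505 0.37628039 0.018     ] 11424
```

View pics/t2.png

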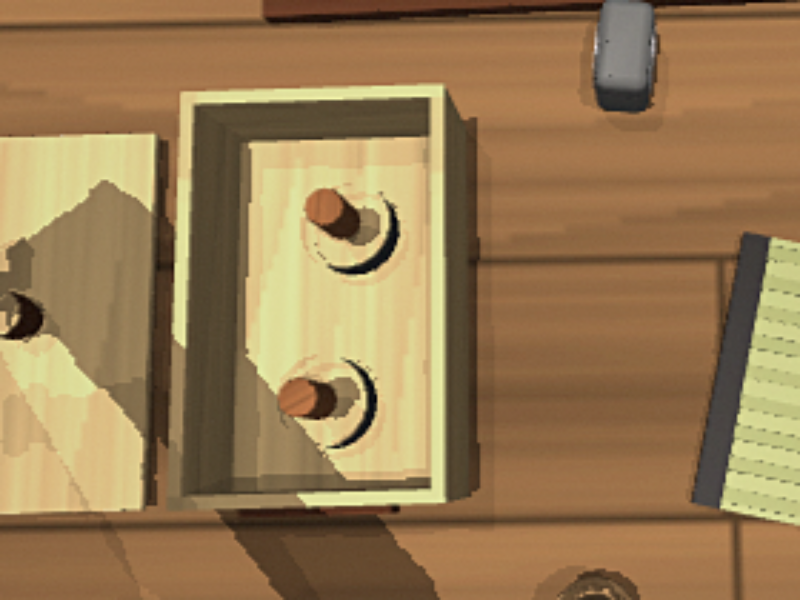

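The lid lies flat on the bench to the left of the crate. The post tops are at crop (208,325) and (398,300), which is top-camera (182.8,173.8) and (249.3,165).

Run:
```python
from h import *
t=imaging.snapshot('top')
for rc in [(182.8,173.8),(249.3,165)]:
    X=ray(t,rc,.083); print(X, move((X[0],X[1],.25)))
print(np.round(rotm(r.get_obs()['eef_rot']),3))
```

```text
[0.61594643 0.16364938 0.083     ] [ -5.26173128 -21.48495102  -0.45738352]
[0.50198846 0.17528196 0.083     ] [  6.10384174 -20.05650037  -0.43204944]
[[-1.    -0.023 -0.002]
 [-0.023  1.    -0.002]
 [ 0.002 -0.002 -1.   ]]
```

Emit:
{"op": "send_rows", "data": {
  "delta_pos": [
    [0.5, -1.5, 0],
    [1.5, -5, 0],
    [2.8, -9.5, 0],
    [4.2, -14, 0],
    [5.3, -17.8, 0],
    [6.1, -20, 0],
    [6.1, -20.1, 1],
    [6.1, -20.1, 4],
    [6.1, -20.1, 8],
    [6.1, -20.1, 8]
  ],
  "rot": [
    [0, 0, 0],
    [0, 0, 0],
    [0, 0, 0],
    [0, 0, 0],
    [0, 0, 0],
    [0, 0, 0],
    [0, 0, 0],
    [0, 0, 0],
    [0, 0, 0],
    [0, 0, 0]
  ]
}}

```text
time: 12.48
ee_pos: [0.5005, 0.1761, 0.1636]
eef_rot: [0.04, -3.135, 0.003]
force: [-0.0, 0.1, 0.7]
finger_gap: 0.0603
finger_force: 0.0
```

Run:
```python
from h import *
o=r.get_obs();p=imaging.snapshot('wrist');print(o['ee_pos'])
print([proj(p,(.502,.175,z),o) for z in(.083,.038)],[proj(p,(.616,.164,z),o) for z in(.083,.038)])
for q in imaging.cut_out(p,'weight_a_centre')[:3]: print(q['p'],q['centre'],ray(p,q['centre'],.06,o),q['pixels'].sum())
print(move((.502,.175,.068)))
cv2.imwrite('pics/w2.png',p['color'])
```

```text
[0.50050734 0.17610082 0.16361223]
[(np.float64(230.633566778386), np.float64(275.9722622466248)), (np.float64(210.82967055860345), np.float64(276.16137925057325))] [(np.float64(382.3995911442753), np.float64(256.38493327829053)), (np.float64(341.68454182004876), np.float64(259.52376628364703))]
0.88 [218.2, 278.4] [0.500958   0.17656339 0.06      ] 1846
[ 0.11477116 -0.14812026  9.89707311]
```

View pics/w2.png

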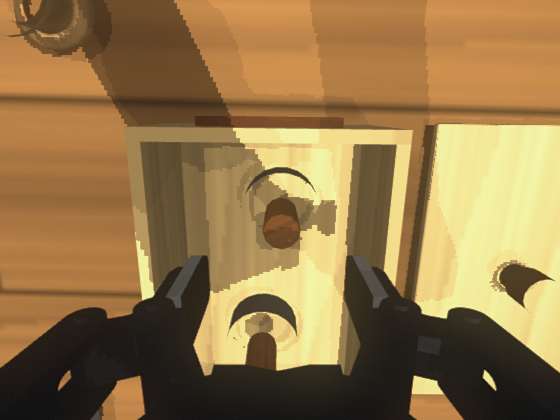

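The wrist view shows the near post top at (232,282), within about 3 mm of the prediction and centred between the fingers. Descending.

Emit:
{"op": "send_rows", "data": {
  "delta_pos": [
    [0, 0.1, 1],
    [0, 0.1, 3],
    [0, 0.1, 5.5],
    [0, 0.1, 7.5],
    [0, 0.1, 8.8],
    [0, 0.1, 9.5],
    [0, 0.1, 9.5]
  ],
  "rot": [
    [0, 0, 0],
    [0, 0, 0],
    [0, 0, 0],
    [0, 0, 0],
    [0, 0, 0],
    [0, 0, 0],
    [0, 0, 0]
  ]
}}

```text
time: 13.45
ee_pos: [0.5028, 0.1764, 0.0718]
eef_rot: [-0.037, 3.141, 0.0]
force: [0.5, -0.4, -0.4]
finger_gap: 0.06
finger_force: 0.0
```

Emit:
{"op": "send_rows", "data": {
  "delta_pos": [
    [0, 0, 0],
    [0, 0, 0],
    [0, 0, 0],
    [0, 0, 0],
    [0, 0, 0],
    [0, 0, 0],
    [0, 0, 0]
  ],
  "rot": [
    [0, 0, 0],
    [0, 0, 0],
    [0, 0, 0],
    [0, 0, 0],
    [0, 0, 0],
    [0, 0, 0],
    [0, 0, 0]
  ],
  "gripper": 1,
  "force": 70
}}

```text
time: 14.32
ee_pos: [0.5033, 0.1771, 0.0726]
eef_rot: [-0.037, 3.14, 0.002]
force: [-0.5, 2.1, 5.5]
finger_gap: 0.0224
finger_force: 68.4
```

Emit:
{"op": "send_rows", "data": {
  "delta_pos": [
    [0, 0, -0.3],
    [0, 0, -1],
    [0, 0, -2.5],
    [0, 0, -4.5],
    [0, 0, -7],
    [0, 0, -9.5],
    [0, 0, -11],
    [0, 0, -12],
    [0, 0, -12],
    [0, 0, -12]
  ],
  "rot": [
    [0, 0, 0],
    [0, 0, 0],
    [0, 0, 0],
    [0, 0, 0],
    [0, 0, 0],
    [0, 0, 0],
    [0, 0, 0],
    [0, 0, 0],
    [0, 0, 0],
    [0, 0, 0]
  ]
}}

```text
time: 15.58
ee_pos: [0.502, 0.176, 0.1909]
eef_rot: [0.037, -3.14, 0.001]
force: [-0.5, -0.0, -7.6]
finger_gap: 0.0224
finger_force: 69.1
```

Emit:
{"op": "send_rows", "data": {
  "delta_pos": [
    [0, 0, 0],
    [0, 0, 0],
    [0, 0, 0],
    [0, 0, 0]
  ],
  "rot": [
    [0, 0, 0],
    [0, 0, 0],
    [0, 0, 0],
    [0, 0, 0]
  ]
}}

```text
time: 16.08
ee_pos: [0.5026, 0.1763, 0.1917]
eef_rot: [0.036, -3.141, 0.0]
force: [-1.2, 0.4, -6.5]
finger_gap: 0.0223
finger_force: 69.1
```

Run:
```python
from h import *
for i in range(4):
    o=r.get_obs();print(o['force'],o['effort'][[1,3]],o['ee_pos'],o['finger_gap']);p=imaging.snapshot('wrist')
print(np.round(rotm(o['eef_rot']),3))
```

```text
[-1.18531542  0.42128976 -6.54003716] [-41.47206187 -22.74267197] [0.50262343 0.17625575 0.19170922] 0.022296814613010505
[ 0.53941152 -0.26596095 -6.04233844] [-41.47711515 -22.75011063] [0.50266033 0.17628316 0.19176848] 0.02227120876797743
[-0.19298457  0.43805841 -6.73920933] [-41.48406029 -22.75578618] [0.50267265 0.1762825  0.19178672] 0.022564595851741965
[ 0.29894403 -0.06015931 -6.932345  ] [-41.49164557 -22.76043534] [0.50265726 0.176299   0.19180004] 0.022345191024684068
[[-1.    -0.023 -0.   ]
 [-0.023  1.     0.   ]
 [ 0.     0.    -1.   ]]
```

The first weight pulls about 6.6 N, so roughly 0.67 kg. Setting it back gently.

Emit:
{"op": "send_rows", "data": {
  "delta_pos": [
    [0, 0, 0.8],
    [0, 0, 2.5],
    [0, 0, 4.8],
    [0, 0, 7],
    [0, 0, 8.8],
    [0, 0, 10.2],
    [0, 0, 11],
    [0, 0, 11.4],
    [0, 0, 11.6],
    [0, 0, 11.6]
  ],
  "rot": [
    [0, 0, 0],
    [0, 0, 0],
    [0, 0, 0],
    [0, 0, 0],
    [0, 0, 0],
    [0, 0, 0],
    [0, 0, 0],
    [0, 0, 0],
    [0, 0, 0],
    [0, 0, 0]
  ]
}}

```text
time: 17.52
ee_pos: [0.5029, 0.1764, 0.0761]
eef_rot: [-0.036, 3.141, 0.001]
force: [0.2, -0.9, -6.4]
finger_gap: 0.0222
finger_force: 69.0
```

Emit:
{"op": "send_rows", "data": {
  "delta_pos": [
    [0, 0, 0.1],
    [0, 0, 0.2],
    [0, 0, 0.3],
    [0, 0, 0.3]
  ],
  "rot": [
    [0, 0, 0],
    [0, 0, 0],
    [0, 0, 0],
    [0, 0, 0]
  ]
}}

```text
time: 18.02
ee_pos: [0.5027, 0.1763, 0.0728]
eef_rot: [-0.036, 3.141, 0.0]
force: [-0.4, -0.1, -7.1]
finger_gap: 0.022
finger_force: 69.0
```

Emit:
{"op": "send_rows", "data": {
  "delta_pos": [
    [0, 0, 0.1],
    [0, 0, 0.15],
    [0, 0, 0.15]
  ],
  "rot": [
    [0, 0, 0],
    [0, 0, 0],
    [0, 0, 0]
  ]
}}

```text
time: 18.4
ee_pos: [0.5027, 0.1764, 0.0726]
eef_rot: [0.037, -3.141, -0.001]
force: [-3.3, -1.0, 7.0]
finger_gap: 0.0224
finger_force: 70.7
```

Emit:
{"op": "send_rows", "data": {
  "delta_pos": [
    [0, 0, 0.08],
    [0, 0, 0.08]
  ],
  "rot": [
    [0, 0, 0],
    [0, 0, 0]
  ]
}}

```text
time: 18.65
ee_pos: [0.5027, 0.1764, 0.0726]
eef_rot: [0.037, -3.141, -0.001]
force: [-6.6, -2.0, 13.8]
finger_gap: 0.0221
finger_force: 71.4
```

Emit:
{"op": "send_rows", "data": {
  "delta_pos": [
    [0, 0, 0],
    [0, 0, 0],
    [0, 0, 0],
    [0, 0, 0],
    [0, 0, -1],
    [0, 0, -3],
    [0, 0, -5.5],
    [0, 0, -8],
    [0, 0, -9],
    [0, 0, -9]
  ],
  "rot": [
    [0, 0, 0],
    [0, 0, 0],
    [0, 0, 0],
    [0, 0, 0],
    [0, 0, 0],
    [0, 0, 0],
    [0, 0, 0],
    [0, 0, 0],
    [0, 0, 0],
    [0, 0, 0]
  ],
  "gripper": 6
}}

```text
time: 19.9
ee_pos: [0.5029, 0.1764, 0.1611]
eef_rot: [-0.036, 3.14, 0.001]
force: [-0.4, 0.0, -1.1]
finger_gap: 0.0603
finger_force: 0.0
```

Emit:
{"op": "send_rows", "data": {
  "delta_pos": [
    [-1, -0.1, 0],
    [-3.5, -0.4, 0],
    [-6.5, -0.8, 0],
    [-9.5, -1.2, 0],
    [-11.3, -1.4, 0],
    [-11.3, -1.4, 0],
    [-11.3, -1.4, 0]
  ],
  "rot": [
    [0, 0, 0],
    [0, 0, 0],
    [0, 0, 0],
    [0, 0, 0],
    [0, 0, 0],
    [0, 0, 0],
    [0, 0, 0]
  ]
}}

```text
time: 20.78
ee_pos: [0.615, 0.1649, 0.1595]
eef_rot: [0.037, -3.139, 0.001]
force: [-0.2, 0.7, 0.0]
finger_gap: 0.0599
finger_force: 0.0
```

Run:
```python
from h import *
o=r.get_obs();p=imaging.snapshot('wrist');print(o['ee_pos'],o['force'])
print('far',[proj(p,(.616,.165,z),o) for z in(.083,.038)],'near',[proj(p,(.502,.176,z),o) for z in(.083,.038)])
for q in imaging.cut_out(p,'weight_a_centre')[:3]: print(q['p'],q['centre'],ray(p,q['centre'],.06,o),q['pixels'].sum())
print(move((.616,.165,.0726)))
cv2.imwrite('pics/w3.png',p['color'])
```

```text
[0.61500182 0.16490987 0.15945806] [-2.18101798e-01  6.67530549e-01  6.40953220e-04]
far [(np.float64(231.62640184952755), np.float64(277.7163424779299)), (np.float64(211.055837393547), np.float64(277.5020325158425))] near [(np.float64(24.384546620161046), np.float64(304.3560526351074)), (np.float64(41.6238887063482), np.float64(298.8825942039137))]
0.72 [31.3, 301.6] [0.50050031 0.17613211 0.06      ] 2181
[-0.11141726 -0.01840294  8.74857704]
```

View pics/w3.png

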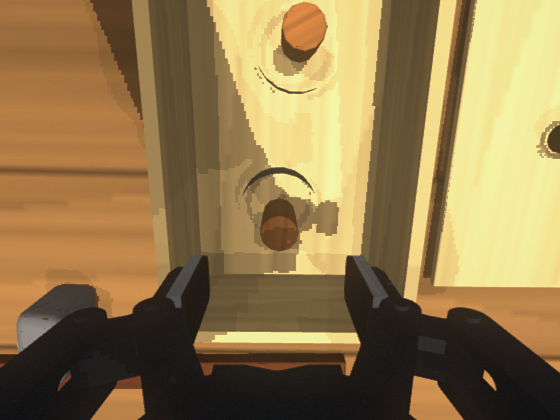

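The far post top is at (233,280), centred as predicted. The near weight stands upright at (28,304).

Emit:
{"op": "send_rows", "data": {
  "delta_pos": [
    [-0.1, 0.1, 1],
    [-0.1, 0.1, 3],
    [-0.1, 0.1, 5.2],
    [-0.1, 0.1, 7.2],
    [-0.1, 0.1, 8.3],
    [-0.1, 0.1, 8.7],
    [-0.1, 0.1, 8.7]
  ],
  "rot": [
    [0, 0, 0],
    [0, 0, 0],
    [0, 0, 0],
    [0, 0, 0],
    [0, 0, 0],
    [0, 0, 0],
    [0, 0, 0]
  ]
}}

```text
time: 21.75
ee_pos: [0.6172, 0.166, 0.0736]
eef_rot: [-0.036, 3.141, 0.0]
force: [0.0, 0.1, 0.5]
finger_gap: 0.0599
finger_force: 0.0
```

Emit:
{"op": "send_rows", "data": {
  "delta_pos": [
    [0, 0, 0],
    [0, 0, 0],
    [0, 0, 0],
    [0, 0, 0],
    [0, 0, 0],
    [0, 0, 0],
    [0, 0, 0]
  ],
  "rot": [
    [0, 0, 0],
    [0, 0, 0],
    [0, 0, 0],
    [0, 0, 0],
    [0, 0, 0],
    [0, 0, 0],
    [0, 0, 0]
  ],
  "gripper": 1,
  "force": 70
}}

```text
time: 22.62
ee_pos: [0.6174, 0.1663, 0.0743]
eef_rot: [-0.037, 3.14, 0.001]
force: [-0.4, 1.0, 5.7]
finger_gap: 0.0221
finger_force: 68.6
```

Emit:
{"op": "send_rows", "data": {
  "delta_pos": [
    [0, 0, -0.3],
    [0, 0, -1],
    [0, 0, -2.5],
    [0, 0, -4.5],
    [0, 0, -7],
    [0, 0, -9.5],
    [0, 0, -11],
    [0, 0, -12],
    [0, 0, -12],
    [0, 0, -12]
  ],
  "rot": [
    [0, 0, 0],
    [0, 0, 0],
    [0, 0, 0],
    [0, 0, 0],
    [0, 0, 0],
    [0, 0, 0],
    [0, 0, 0],
    [0, 0, 0],
    [0, 0, 0],
    [0, 0, 0]
  ]
}}

```text
time: 23.88
ee_pos: [0.6163, 0.1657, 0.1925]
eef_rot: [0.036, -3.14, 0.001]
force: [-0.4, 0.7, -3.3]
finger_gap: 0.0224
finger_force: 68.8
```

Emit:
{"op": "send_rows", "data": {
  "delta_pos": [
    [0, 0, 0],
    [0, 0, 0],
    [0, 0, 0],
    [0, 0, 0]
  ],
  "rot": [
    [0, 0, 0],
    [0, 0, 0],
    [0, 0, 0],
    [0, 0, 0]
  ]
}}

```text
time: 24.38
ee_pos: [0.6169, 0.1659, 0.1934]
eef_rot: [0.036, -3.141, -0.0]
force: [-0.9, 0.1, -3.8]
finger_gap: 0.022
finger_force: 68.8
```

Run:
```python
from h import *
for i in range(6):
    o=r.get_obs();print(o['force'],o['ee_pos'],o['finger_gap']);p=imaging.snapshot('wrist')
```

```text
[-0.89913357  0.06466241 -3.82040128] [0.61693661 0.16591974 0.19341308] 0.021996724795056002
[-0.1300779   0.00665549 -3.35604455] [0.61696454 0.16592365 0.19347456] 0.021976818103743086
[-0.37690171 -0.31708776 -3.33749745] [0.61695167 0.16594163 0.19349601] 0.02230628549068376
[ 0.90019934 -0.97789611 -4.03167505] [0.61695463 0.16591213 0.19351914] 0.02233403826900301
[-0.32976123  0.31923292 -3.38253163] [0.61694219 0.16594412 0.19348737] 0.022248666000042945
[ 0.69611129 -0.16231811 -4.61457577] [0.61695797 0.16595713 0.19353538] 0.02215344222770184
```

The far weight pulls about 3.7 N and is the lighter one. The near one is heavier. Returning the far weight.

Emit:
{"op": "send_rows", "data": {
  "delta_pos": [
    [0, 0, 0.8],
    [0, 0, 2.5],
    [0, 0, 4.8],
    [0, 0, 7],
    [0, 0, 8.8],
    [0, 0, 10.2],
    [0, 0, 11],
    [0, 0, 11.4],
    [0, 0, 11.6],
    [0, 0, 11.6]
  ],
  "rot": [
    [0, 0, 0],
    [0, 0, 0],
    [0, 0, 0],
    [0, 0, 0],
    [0, 0, 0],
    [0, 0, 0],
    [0, 0, 0],
    [0, 0, 0],
    [0, 0, 0],
    [0, 0, 0]
  ]
}}

```text
time: 25.92
ee_pos: [0.6172, 0.166, 0.0779]
eef_rot: [-0.036, 3.141, 0.001]
force: [0.1, 0.8, -3.2]
finger_gap: 0.0228
finger_force: 68.7
```

Emit:
{"op": "send_rows", "data": {
  "delta_pos": [
    [0, 0, 0.1],
    [0, 0, 0.2],
    [0, 0, 0.3],
    [0, 0, 0.3]
  ],
  "rot": [
    [0, 0, 0],
    [0, 0, 0],
    [0, 0, 0],
    [0, 0, 0]
  ]
}}

```text
time: 26.42
ee_pos: [0.6169, 0.166, 0.0745]
eef_rot: [0.037, -3.141, -0.0]
force: [-1.1, 1.1, -3.0]
finger_gap: 0.0219
finger_force: 68.7
```

Emit:
{"op": "send_rows", "data": {
  "delta_pos": [
    [0, 0, 0.1],
    [0, 0, 0.15],
    [0, 0, 0.15]
  ],
  "rot": [
    [0, 0, 0],
    [0, 0, 0],
    [0, 0, 0]
  ]
}}

```text
time: 26.8
ee_pos: [0.617, 0.166, 0.0743]
eef_rot: [-0.036, 3.141, 0.0]
force: [-2.9, -1.6, 6.1]
finger_gap: 0.0224
finger_force: 69.7
```

Contact with the floor. Release, rise, go back over the near weight (tool x +11.4, y +1.3).

Emit:
{"op": "send_rows", "data": {
  "delta_pos": [
    [0, 0, 0],
    [0, 0, 0],
    [0, 0, 0],
    [0, 0, 0],
    [0, 0, -1],
    [0, 0, -3],
    [0, 0, -5.5],
    [0, 0, -8],
    [0, 0, -9],
    [0, 0, -9]
  ],
  "rot": [
    [0, 0, 0],
    [0, 0, 0],
    [0, 0, 0],
    [0, 0, 0],
    [0, 0, 0],
    [0, 0, 0],
    [0, 0, 0],
    [0, 0, 0],
    [0, 0, 0],
    [0, 0, 0]
  ],
  "gripper": 6
}}

```text
time: 28.05
ee_pos: [0.6174, 0.166, 0.1643]
eef_rot: [-0.036, 3.139, 0.001]
force: [-0.6, 0.7, 0.1]
finger_gap: 0.06
finger_force: 0.0
```

Emit:
{"op": "send_rows", "data": {
  "delta_pos": [
    [1, 0.1, 0],
    [3.5, 0.4, 0],
    [6.5, 0.7, 0],
    [9.5, 1.0, 0],
    [11.4, 1.3, 0],
    [11.4, 1.3, 0],
    [11.4, 1.3, 0]
  ],
  "rot": [
    [0, 0, 0],
    [0, 0, 0],
    [0, 0, 0],
    [0, 0, 0],
    [0, 0, 0],
    [0, 0, 0],
    [0, 0, 0]
  ]
}}

```text
time: 28.92
ee_pos: [0.5031, 0.1761, 0.1627]
eef_rot: [-0.036, 3.141, -0.0]
force: [0.1, -0.1, 0.1]
finger_gap: 0.0602
finger_force: 0.0
```

Run:
```python
from h import *
o=r.get_obs();p=imaging.snapshot('wrist');print(o['ee_pos'],o['force'],move((.5027,.1764,.0726)))
print('near',proj(p,(.5027,.1764,.083),o))
for q in imaging.cut_out(p,'weight_a_centre')[:3]: print(q['p'],q['centre'],ray(p,q['centre'],.06,o),q['pixels'].sum())
```

```text
[0.50309501 0.17612285 0.16274879] [ 0.13251446 -0.11677914  0.11340887] [0.07023792 0.03414942 9.02191709]
near (np.float64(227.41022519245416), np.float64(278.0330422513865))
0.76 [213.4, 276.0] [0.50060805 0.17507319 0.06      ] 1758
```

Emit:
{"op": "send_rows", "data": {
  "delta_pos": [
    [0, 0, 1],
    [0, 0, 3],
    [0, 0, 5.5],
    [0, 0, 7.5],
    [0, 0, 8.6],
    [0, 0, 9.0],
    [0, 0, 9.0]
  ],
  "rot": [
    [0, 0, 0],
    [0, 0, 0],
    [0, 0, 0],
    [0, 0, 0],
    [0, 0, 0],
    [0, 0, 0],
    [0, 0, 0]
  ]
}}

```text
time: 29.9
ee_pos: [0.5029, 0.1763, 0.0731]
eef_rot: [-0.036, 3.141, 0.0]
force: [-0.1, 1.0, -0.3]
finger_gap: 0.06
finger_force: 0.0
```

Emit:
{"op": "send_rows", "data": {
  "delta_pos": [
    [0, 0, 0],
    [0, 0, 0],
    [0, 0, 0],
    [0, 0, 0],
    [0, 0, 0],
    [0, 0, 0],
    [0, 0, 0]
  ],
  "rot": [
    [0, 0, 0],
    [0, 0, 0],
    [0, 0, 0],
    [0, 0, 0],
    [0, 0, 0],
    [0, 0, 0],
    [0, 0, 0]
  ],
  "gripper": 1,
  "force": 70
}}

```text
time: 30.78
ee_pos: [0.5031, 0.1766, 0.0738]
eef_rot: [-0.036, 3.14, 0.001]
force: [-1.0, -0.4, 5.2]
finger_gap: 0.0222
finger_force: 68.3
```

Emit:
{"op": "send_rows", "data": {
  "delta_pos": [
    [0, 0, -0.3],
    [0, 0, -1],
    [0, 0, -2.5],
    [0, 0, -5],
    [0, 0, -8],
    [0, 0, -11],
    [0, 0, -14],
    [0, 0, -16.5],
    [0, 0, -18.3],
    [0, 0, -18.5]
  ],
  "rot": [
    [0, 0, 0],
    [0, 0, 0],
    [0, 0, 0],
    [0, 0, 0],
    [0, 0, 0],
    [0, 0, 0],
    [0, 0, 0],
    [0, 0, 0],
    [0, 0, 0],
    [0, 0, 0]
  ]
}}

```text
time: 32.02
ee_pos: [0.5031, 0.1763, 0.2598]
eef_rot: [-0.036, 3.138, 0.002]
force: [0.8, 0.6, -5.8]
finger_gap: 0.0222
finger_force: 69.0
```

Emit:
{"op": "send_rows", "data": {
  "delta_pos": [
    [0, -1, 0],
    [0.1, -3, 0],
    [0.1, -6, 0],
    [0.2, -9, 0],
    [0.2, -12, 0],
    [0.3, -15, 0],
    [0.3, -18, 0],
    [0.4, -21, 0],
    [0.4, -24, 0],
    [0.5, -27, 0]
  ],
  "rot": [
    [0, 0, 0],
    [0, 0, 0],
    [0, 0, 0],
    [0, 0, 0],
    [0, 0, 0],
    [0, 0, 0],
    [0, 0, 0],
    [0, 0, 0],
    [0, 0, 0],
    [0, 0, 0]
  ]
}}

```text
time: 33.28
ee_pos: [0.5026, -0.0965, 0.2572]
eef_rot: [0.033, -3.14, 0.001]
force: [-0.3, -0.4, -6.8]
finger_gap: 0.0222
finger_force: 69.0
```

Run:
```python
from h import *
o=r.get_obs();print(o['ee_pos'],o['force'],o['finger_gap'],o['joint_pos'],move((.5055,-.166,.258)))
t=imaging.snapshot('top');cv2.imwrite('pics/t3.png',t['color'])
```

```text
[ 0.50256365 -0.09646303  0.25720613] [-0.33358039 -0.44948243 -6.76975317] 0.022204694559438264 [-0.13578501  0.1977837   0.28235339  1.92336586 -0.0631421   1.03080738
  1.76598569] [-0.14566041 -6.95839191 -0.07744076]
```

Emit:
{"op": "send_rows", "data": {
  "delta_pos": [
    [0, -2.5, 0],
    [-0.1, -4.5, 0],
    [-0.15, -6, 0],
    [-0.15, -6.8, 0],
    [-0.15, -6.9, 0],
    [-0.15, -6.9, 0],
    [-0.15, -6.9, 0],
    [-0.15, -6.9, 0],
    [-0.15, -6.9, 0],
    [-0.15, -6.9, 0]
  ],
  "rot": [
    [0, 0, 0],
    [0, 0, 0],
    [0, 0, 0],
    [0, 0, 0],
    [0, 0, 0],
    [0, 0, 0],
    [0, 0, 0],
    [0, 0, 0],
    [0, 0, 0],
    [0, 0, 0]
  ]
}}

```text
time: 34.58
ee_pos: [0.5071, -0.1626, 0.258]
eef_rot: [-0.037, 3.141, 0.0]
force: [0.0, -0.6, -6.1]
finger_gap: 0.0223
finger_force: 69.5
```

Run:
```python
from h import *
o=r.get_obs();print(o['ee_pos'],o['force'],np.abs(o['joint_velocities']).max(),np.round(rotm(o['eef_rot'])[:,2],3))
t=imaging.snapshot('top')['color'];s=imaging.snapshot('scene')['color']
cv2.imwrite('pics/fin.png',np.hstack([cv2.resize(t,(400,300)),cv2.resize(s,(400,300))]))
```

```text
[ 0.50706227 -0.16264877  0.25799213] [ 0.04083306 -0.56465581 -6.0854832 ] 0.0014446257232477537 [ 0.  0. -1.]
```

View pics/fin.png

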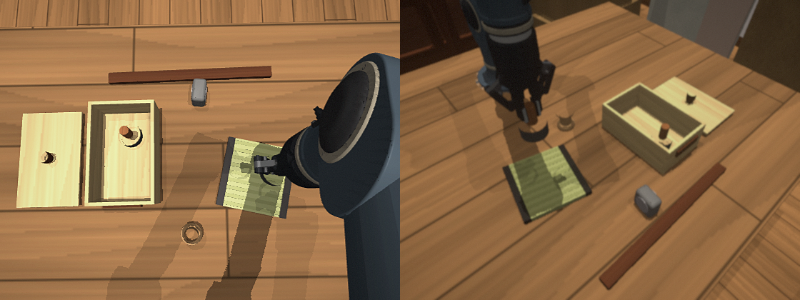

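The final views show the heavier weight held upright over the sample, the lighter one standing in the crate at about (130,130) and the lid flat on the bench. The bystanders have not moved. Handing in.

```bash
python3 -c "
from cell import r
print(r.close_job())"
```

```text
the job is handed in; nothing more can be done
None
```

The job is handed in: the lid lies flat beside the crate, the lighter weight (about 0.38 kg) stands upright in it, and the gripper holds the heavier one (about 0.67 kg) still and upright over the middle of the sample, underside about 19 cm above the bench, finished at about 35 s on the robot's clock.

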